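Shut the row of sample tube lids

ROBOT

A 6-joint arm with a two-finger parallel gripper is mounted at the origin on the work surface. World frame = base frame: x ahead of the robot, y to its left, z up, the work surface at z = 0. Lengths are in m, angles in rad, forces in N, time in s.
With the tool pointing down it reaches from about 0.35 to 0.775 m from the base axis. Payload 7.3 kg.
Tool frame: the origin (TCP) lies at the very end of the fingers, on their centre line; the grasp point (between the pads) lies 19 mm behind it; z points along the fingers, y is the line along which they close (so a half turn about z gives the same grasp; the last joint's range is limited). The gripper opens to 92 mm and grips with 3 to 60 N. Pads are 19 mm wide; open, the fingers measure 130 mm over their backs; the gripper's body (75 mm by 190 mm) begins 47 mm behind the grasp point.
Start: joints at [1.028, 0.342, 1.524, -0, 1.275, -0.146], TCP at [0.203, 0.484, 0.227] pointing down, gripper open.
Joint ranges: [-2.53, 2.53], [-0.77, 2.02], [0.04, 2.7], [-1, 4.14], [0.28, 2.66], [-3.11, 3.11]. Speed limits (rad/s): [2.57, 2.57, 3.14, 3.14, 3.14, 3.14].

INTERFACE

Orientations are given as a unit quaternion [w, x, y, z].
In Python, from rig import * gives the robot as it stands.
- The arm moves only by the shell command python3 -m handwheel 'ROWS'. ROWS is a JSON object of lists of equal length, an entry for each row: "translation": the shift along the tool's x, y, z in cm, a list of three; "rot": the turn, a rotation vector about the tool's x, y, z in rad, a list of three; "hand": the finger opening in cm, from 0 to 9.18. In form: {"translation": [[x, y, z], ...], "rot": [[rx, ry, rz], ...], "hand": [hand, ...]}. A call has 1 to 20 rows; each row is the pose to reach, as a shift and turn from the pose commanded when the call began, along the tool's axes at that moment; what a row does not reach only later rows make up. A row lasts 1/12 s, in which the tool goes at most 41.7 mm and 7.16 degrees, less where a joint would pass 70% of its speed; a pose out of reach is approached as far as the arm can. A call with a gripper value outside its range is refused whole. The fingers move at their own pace and stop on an object; the grip force is fixed at half the most. Time passes only in rows, so rows that repeat a pose let the fingers close. It gives the time, the measured TCP pose, the force, the opening and the grip force at its end, in the units of the state.
- sense(): the state, without advancing time (a new reading comes with each control period).
- capture(name): name is "side" or "top"; returns a dict with "img" (480x640x3 uint8, red, green, blue), "z_map" (480x640 float32, m along the optical axis (not along the pixel's ray), 0 where there is no reading), "mtx" (3x3 intrinsics, pixels), "T" (4x4, takes a point from camera to world coordinates). Camera axes: x right, y up, looking along -z (the intrinsics and any distortion apply to the point x, -y, -z); pixel columns grow to the right and rows downward; lengths in m; the calibration is good to about 2 mm. A picture is of the moment at which its call begins.
- hand_in(): hands the job in; it is judged then, once.
Trained networks look in the newest picture that a camera, given by its name, has taken for a name from the list of things; names that differ only in an ending like _2 or _b are one class to them, and where a whole thing is asked for, a point or a joint stands for the part that bears it (a point fixed in the world has none). Each returns a list of dicts, best first, with "score" (0 to 1); they miss things now and then, are a little off and sometimes report something else, mostly with a low value. They report only what shows in the picture. A call takes as long as a camera call.
- spot_in(target, camera): "pixel" ([column, row] in pixels, amid what is visible of it).
The state is a dict: "time_s": time; "joints": joint angles; "qd": joint speeds; "joint_efforts": joint torques, N m; "ee_pos": TCP position; "ee_rot": TCP orientation; "force": force on the tool from outside, world axes, zero at the start; "wrist_torque": the same for the moment, N m; "gripper_width": finger opening in m; "grip_force": force on a finger pad.
Only numpy, scipy, OpenCV 4.12 (cv2) and the standard library are available. Lean on these libraries where they do the work, as an engineer would, in place of code of your own. Each camera call takes 0.05 s, during which the arm holds its last target. There are 200 camera calls.

TASK

The tubes with the blue lids are ready for the centrifuge: run a fingertip lightly along their row, from one end to the other, and push all six blue lids over and fully shut. Leave the orange lids standing open, do not lift either tube block or push it out of its place, and leave everything else on the bench where it is.

Things in the scene. Friction and masses are not known exactly. Their poses are not given: they have to be found in the camera images.
- blue_block: Block to close: aluminium block 46 x 196 mm, about 1 kg, loose on its feet; origin under its middle on the table, z up, long axis = its y axis, roughly to the robot's left. Top at z 46 mm; six 5 mL tubes stick out, rims at z 62 mm, at x = 0 and y = +75, +45, +15, -15, -45, -75 mm (numbers 1 to 6). Each has a blue flip lid, open on its +y side, that folds over towards -y.
- blue_first (a point): Centre of tube 1's lid top as it is when shut (block x 0, y +75, z 65.5 mm). A lid is a disc 19 mm across, 3.5 mm thick, with a thumb tab; its hinge line runs along block x, 10.5 mm to the +y side of the tube's centre at z 62 mm, and the lid reaches 24.5 mm from it. Open, it stands up over the hinge, tip at z 87 mm; shut, its tab ends 14 mm to the -y side of the centre.
- blue_last (a point): The same point for tube 6 (block x 0, y -75, z 65.5 mm): the row of six runs straight from blue_first to here, 30 mm apart.
- blue1 (a joint): Hinge of blue lid 1 (tube at y = +75 mm in the block): 0 = shut flat, 1.57 = upright, up to 1.95 = leaning back; a stiff hinge that stays where it is left (about 0.025 N m, some 1 N at the tab).
- blue2 (a joint): Hinge of blue lid 2 (tube at y = +45 mm in the block): 0 = shut flat, 1.57 = upright, up to 1.95 = leaning back; a stiff hinge that stays where it is left (about 0.025 N m, some 1 N at the tab).
- blue3 (a joint): Hinge of blue lid 3 (tube at y = +15 mm in the block): 0 = shut flat, 1.57 = upright, up to 1.95 = leaning back; a stiff hinge that stays where it is left (about 0.025 N m, some 1 N at the tab).
- blue4 (a joint): Hinge of blue lid 4 (tube at y = -15 mm in the block): 0 = shut flat, 1.57 = upright, up to 1.95 = leaning back; a stiff hinge that stays where it is left (about 0.025 N m, some 1 N at the tab).
- blue5 (a joint): Hinge of blue lid 5 (tube at y = -45 mm in the block): 0 = shut flat, 1.57 = upright, up to 1.95 = leaning back; a stiff hinge that stays where it is left (about 0.025 N m, some 1 N at the tab).
- blue6 (a joint): Hinge of blue lid 6 (tube at y = -75 mm in the block): 0 = shut flat, 1.57 = upright, up to 1.95 = leaning back; a stiff hinge that stays where it is left (about 0.025 N m, some 1 N at the tab).
- orange_block: Block with ORANGE lids, to be left open. Same build, sizes and axes as the blue block; tubes 1 to 6 from its +y to its -y end, lids standing open on the +y side of each tube.
- orange1 (a joint): Hinge of orange lid 1, same meaning as for the blue lids.
- orange2 (a joint): Hinge of orange lid 2, same meaning as for the blue lids.
- orange3 (a joint): Hinge of orange lid 3, same meaning as for the blue lids.
- orange4 (a joint): Hinge of orange lid 4, same meaning as for the blue lids.
- orange5 (a joint): Hinge of orange lid 5, same meaning as for the blue lids.
- orange6 (a joint): Hinge of orange lid 6, same meaning as for the blue lids.
- amber_bottle: Bystander: amber glass bottle with a black cap, 54 mm across, 110 mm tall; origin at the middle of its underside.
- beaker: Bystander: glass beaker, 68 mm across, 90 mm tall; origin at the middle of its underside.
- marker: Bystander: marker pen lying down, 130 mm long, 17 mm thick, white with a black cap; origin at the middle of its underside.
- vial: Bystander: small capped glass vial, 23 mm across, 45 mm tall; origin at the middle of its underside.
- petri_dish: Bystander: closed clear petri dish, 88 mm across, 14 mm high; origin at the middle of its underside.
- tip_box: Bystander: blue pipette-tip box with a clear lid, 85 x 122 x 64 mm; origin at the middle of its underside.
- timer: Bystander: white lab timer lying flat, 58 x 68 x 18 mm; origin at the middle of its underside.
- media_bottle: Bystander: glass bottle with a blue cap, 70 mm across, 150 mm tall; origin at the middle of its underside.

How it is judged:
On the way, in this order (a step that is already met when the one before it is completed fails the run):
1. the row is worked from one end: the lid at one end is pushed over while the lid at the other end still stands open (((value of joint blue1 below 0.7 rad and value of joint blue6 above 1.1 rad) or (value of joint blue6 below 0.7 rad and value of joint blue1 above 1.1 rad))), for 0.05 s.
2. the half of the row nearer that end is pushed over while the lid at the other end still stands open (((value of joint each of blue1, blue2, blue3 below 0.7 rad and value of joint blue6 above 1.1 rad) or (value of joint each of blue4, blue5, blue6 below 0.7 rad and value of joint blue1 above 1.1 rad))), for 0.05 s.
At the end, for the whole second after the job is handed in: All six blue lids are shut (hinge under 0.12 rad, the tab within 3 mm of flat); the orange lids still stand open (over 1.2 rad); the blue block stands level, at rest and within 25 mm of where it was, the orange block within 15 mm (value of joint each of blue1, blue2, blue3, blue4, blue5, blue6 below 0.12 rad and value of joint each of orange1, orange2, orange3, orange4, orange5, orange6 above 1.2 rad and distance of blue_block from where it was at the start of the episode below 0.025 m and angle between blue_block's own z axis and vertical below 0.05 rad and linear speed of blue_block below 0.01 m/s and distance of orange_block from where it was at the start of the episode below 0.015 m); the robot touches nothing.
It fails at once if an orange lid was pushed over (value of joint any of orange1, orange2, orange3, orange4, orange5, orange6 below 1.2 rad).
It fails at once if a tube block was lifted or tipped (height (world z) of any of blue_block, orange_block above 0.008 m or angle between any of blue_block, orange_block's own z axis and vertical above 0.12 rad).
It fails at once if the blue block was pushed more than 25 mm, or the orange block more than 15 mm, out of place (distance of blue_block from where it was at the start of the episode above 0.025 m or distance of orange_block from where it was at the start of the episode above 0.015 m).
It fails at once if the lids were pushed hard (over 30 N) instead of lightly (contact force between the fingers and blue_block above 30 N).
It fails at once if something else on the bench was moved by more than 20 mm (distance of any of amber_bottle, beaker, marker, vial, petri_dish, tip_box, timer, media_bottle from where it was at the start of the episode above 0.02 m).
It also fails if it takes over 48 s, if anything falls off the work surface, if the arm or the gripper's body presses on something with over 40 N, if the wrist force passes 120 N, or if a joint passes its speed limit or range.

## Working session

There is one attempt and no reset: what is moved stays moved. The work goes in short steps, Python scripts to look and compute and a shell command to move; the robot and the scene stay as the last step left them, time stands still between calls to the robot, and variables do not carry over. Pictures are saved under pics/ and viewed, at most 10 in all, crops included, and the job is handed in when it is done.

```bash
mkdir -p pics; ls; python3 - <<'E'
from rig import *
import cv2,numpy as np
s=sense();print(s)
for n in("top","side"):
    c=capture(n);cv2.imwrite(f"pics/{n}0.png",c["img"][:,:,::-1]);np.savez(f"{n}0.npz",**c)
    print(n,c["mtx"].tolist(),c["T"].round(3).tolist())
    for t in("blue_block","orange_block","blue1","orange1","blue_first","blue_last"):print(t,[(d["pixel"],round(d["score"],2)) for d in spot_in(t,n)][:7])
E
```

```text
pics
{'time_s': 0.0, 'joints': array([ 1.02802110e+00,  3.42711024e-01,  1.52503318e+00,  1.05019819e-05,
        1.27537919e+00, -1.45972455e-01]), 'qd': array([ 0.000631  , -0.00040255, -0.00220828,  0.00129058,  0.00111866,
        0.00039153]), 'joint_efforts': array([ 2.70572364e-04, -4.31245279e+01, -2.44220781e+01,  7.16474955e-02,
        5.59645495e-02, -1.53433466e-04]), 'ee_pos': array([0.20264739, 0.48387002, 0.22604539]), 'ee_rot': array([-2.63121321e-04,  1.97103772e-01,  9.80382332e-01, -7.18735359e-04]), 'force': array([-0.64586198, -0.17118624,  0.87173359]), 'wrist_torque': array([-0.02359676, -0.02634738, -0.03885503]), 'grip_force': 0.0, 'gripper_width': 0.09162143237347393}
top [[540.8247303637178, 0.0, 316.9820398837473], [0.0, 540.8247303637178, 237.58835136296383], [0.0, 0.0, 1.0]] [[0.026, 0.993, -0.116, 0.452], [-1.0, 0.027, 0.003, -0.014], [0.006, 0.116, 0.993, 1.386], [0.0, 0.0, 0.0, 1.0]]
blue_block [([252.5, 285.1], 0.81)]
orange_block [([255.8, 282.7], 0.73), ([383.3, 293.8], 0.66)]
blue1 []
orange1 []
blue_first [([257.3, 284.6], 0.59)]
blue_last [([252.8, 287.1], 0.85)]
side [[594.6275710342832, 0.0, 311.40941429020637], [0.0, 594.6275710342832, 247.5897161958248], [0.0, 0.0, 1.0]] [[0.902, 0.242, -0.357, 0.163], [-0.431, 0.5, -0.751, -0.904], [-0.003, 0.831, 0.556, 0.759], [0.0, 0.0, 0.0, 1.0]]
blue_block [([321.8, 269.3], 0.69)]
orange_block [([301.7, 348.1], 0.7), ([242.9, 253.7], 0.16)]
blue1 [([397.2, 434.9], 0.66), ([247.8, 225.7], 0.56), ([249.4, 220.3], 0.52), ([246.4, 232.0], 0.46)]
orange1 [([398.3, 433.8], 0.66), ([314.9, 212.6], 0.6), ([303.5, 296.1], 0.59), ([298.0, 348.2], 0.5), ([370.6, 260.6], 0.18)]
blue_first [([240.0, 242.1], 0.71), ([301.6, 345.5], 0.69), ([244.2, 252.3], 0.65)]
blue_last [([243.8, 251.0], 0.97)]
```

View pics/top0.png

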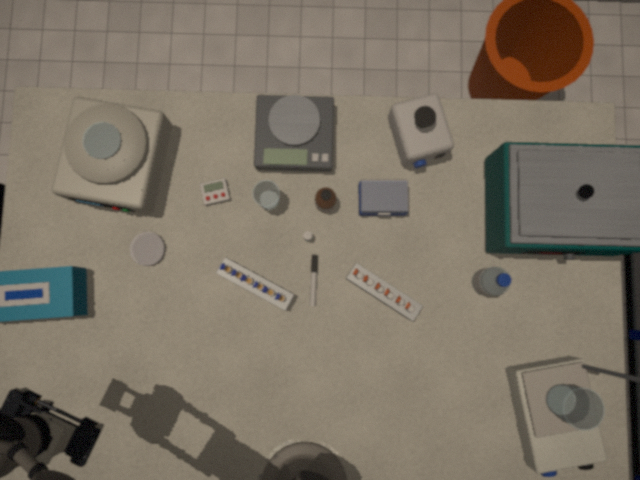

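View pics/side0.png

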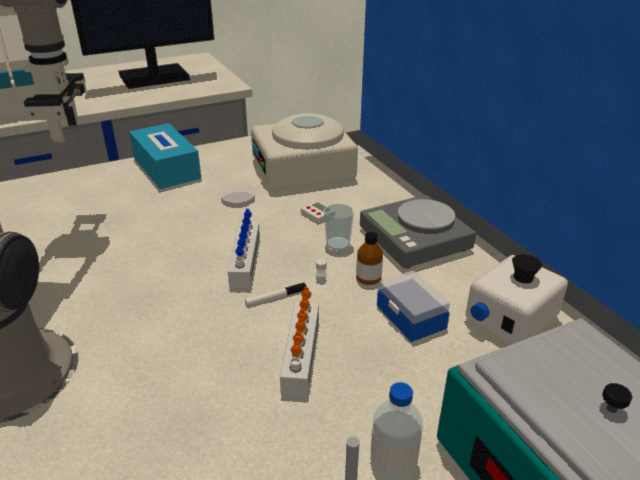

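The top view shows the blue block from about (218,263) to (293,305) and the orange block from (348,267) to (418,315). The marker and vial lie between them, near (314,280) and (308,237). Next I'll get both block poses from the depth data.

```bash
cat > h.py <<'E'
import numpy as np,cv2
def cloud(c):
    z=c["z_map"];v,u=np.mgrid[:480,:640];K=c["mtx"]
    P=np.stack([(u-K[0,2])/K[0,0]*z,-(v-K[1,2])/K[1,1]*z,-z,np.ones_like(z)],-1)@c["T"].T
    P=P[...,:3];P[z==0]=np.nan;return P
def proj(c,p):
    q=np.linalg.inv(c["T"])@np.r_[p,1];K=c["mtx"];return np.array([K[0,0]*q[0]/-q[2]+K[0,2],-K[1,1]*q[1]/-q[2]+K[1,2]])
E
python3 - <<'E'
from h import *
for n,boxes in(("top",dict(blue=(205,250,305,318),orange=(338,255,430,325))),("side",dict(blue=(222,205,268,292),orange=(275,285,328,402)))):
    c=dict(np.load(n+"0.npz"));P=cloud(c);hsv=cv2.cvtColor(c["img"],cv2.COLOR_RGB2HSV)
    for k,(a,b,e,f) in boxes.items():
        Q=P[b:f,a:e].reshape(-1,3);h=hsv[b:f,a:e].reshape(-1,3)
        print(n,k,"table z",np.nanmedian(Q[(Q[:,2]<.02)][:,2]))
        T=Q[(Q[:,2]>.038)&(Q[:,2]<.054)]
        r=cv2.minAreaRect(T[:,:2].astype(np.float32)*1000);print(" rect",r,"n",len(T),"zmed",np.median(T[:,2]), "corners",cv2.boxPoints(r).round(0).tolist())
        m=(h[:,1]>150)&(h[:,2]>50)&((abs(h[:,0].astype(int)-115)<12) if k=="blue" else (h[:,0]<16))
        C=Q[m];C=C[C[:,2]>.055];print(" lids n",len(C),"mean",C.mean(0).round(4),"z pct",np.nanpercentile(C[:,2],[5,50,95,99]).round(3))
        r=cv2.minAreaRect(C[:,:2].astype(np.float32)*1000);print(" lidrect",r)
E
python3 - <<'E'
import cv2
a=cv2.imread('pics/top0.png')[245:325,200:310];b=cv2.imread('pics/side0.png')[200:295,215:275]
cv2.imwrite('pics/crop0.png',cv2.hconcat([cv2.resize(a,(440,320),interpolation=2),cv2.resize(b,(202,320),interpolation=2)]))
E
```

```text
top blue table z 0.00037736482675809757
 rect ((490.5459289550781, 134.88340759277344), (196.068603515625, 46.10150909423828), 63.27259063720703) n 1089 zmed 0.04630480381170332 corners [[426.0, 58.0], [467.0, 37.0], [555.0, 212.0], [514.0, 233.0]]
 lids n 0 mean [nan nan nan] z pct nan
 lidrect ((0.0, 0.0), (0.0, 0.0), 0.0)
top orange table z 0.0006328100663748337
 rect ((479.1871337890625, -185.74484252929688), (196.0373077392578, 46.3537483215332), 58.59941482543945) n 1121 zmed 0.0464687081901658 corners [[408.0, -257.0], [448.0, -281.0], [550.0, -114.0], [510.0, -90.0]]
 lids n 29 mean [ 0.4899 -0.1681  0.0808] z pct [0.076 0.08  0.088 0.089]
 lidrect ((485.23052978515625, -175.31021118164062), (150.97523498535156, 7.129666805267334), 58.75831985473633)
side blue table z -0.0008645368529666131
 rect ((492.2056884765625, 131.80963134765625), (199.3550262451172, 46.752899169921875), 63.33544921875) n 771 zmed 0.04483366396787236 corners [[427.0, 53.0], [468.0, 32.0], [558.0, 210.0], [516.0, 231.0]]
 lids n 271 mean [0.4934 0.1327 0.0759] z pct [0.067 0.076 0.084 0.086]
 lidrect ((496.6439514160156, 140.3013916015625), (164.25379943847656, 15.42239761352539), 62.90647506713867)
side orange table z -0.00042357618237087724
 rect ((480.3549499511719, -188.28639221191406), (198.8914031982422, 46.316162109375), 58.39937210083008) n 1477 zmed 0.045294191946454565 corners [[409.0, -261.0], [448.0, -285.0], [552.0, -116.0], [513.0, -91.0]]
 lids n 544 mean [ 0.4843 -0.1826  0.0756] z pct [0.067 0.076 0.085 0.087]
 lidrect ((488.1069030761719, -175.85232543945312), (164.26528930664062, 17.25408935546875), 58.7258415222168)<stdin>:10: RuntimeWarning: Mean of empty slice.
  ret = um.true_divide(
  return np.nanmean(a, axis, out=out, keepdims=keepdims)
```

View pics/crop0.png

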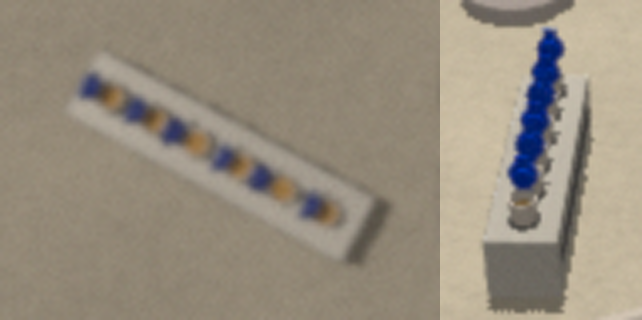

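The two views agree. The block's centre is at about (0.491, 0.134) with its +y axis at 63.3°, its top at z 46 mm, and the lids reaching about z 86. I'll go to block y +125 mm with the fingers closed and tool y along the row.

```bash
python3 -m handwheel '{"translation":[[-2,-0.4,0],[-5,-1,0.5],[-8,-1.7,1],[-11,-2.3,2],[-14,-3,3],[-17,-3.6,4],[-20,-4.2,5],[-23,-4.9,6],[-26,-5.5,7],[-29,-6.2,8],[-32,-6.8,9],[-35,-7.4,9.6],[-38,-8.1,9.6],[-40,-8.5,9.6],[-41,-8.7,9.6],[-41,-8.7,9.6],[-41,-8.7,9.6],[-41,-8.7,9.6]],"rot":[[0,0,0.01],[0,0,0.02],[0,0,0.03],[0,0,0.04],[0,0,0.05],[0,0,0.06],[0,0,0.07],[0,0,0.07],[0,0,0.07],[0,0,0.07],[0,0,0.07],[0,0,0.07],[0,0,0.07],[0,0,0.07],[0,0,0.07],[0,0,0.07],[0,0,0.07],[0,0,0.07]],"hand":[0,0,0,0,0,0,0,0,0,0,0,0,0,0,0,0,0,0]}'
cat >> h.py <<'E'
def block(s):
    from scipy.spatial.transform import Rotation as R
    yv=np.array([np.cos(np.radians(63.3)),np.sin(np.radians(63.3))]);xv=np.array([yv[1],-yv[0]])
    d=np.array(s["ee_pos"][:2])-[.4914,.1335];q=s["ee_rot"];M=R.from_quat([q[1],q[2],q[3],q[0]]).as_matrix()
    print("block x,y,z mm",(d@xv*1e3).round(1),(d@yv*1e3).round(1),(s["ee_pos"][2]*1e3).round(1),"tooly deg",np.degrees(np.arctan2(M[1,1],M[0,1])).round(2),"toolz",M[:,2].round(4),"F",s["force"].round(2),"t",s["time_s"])
E
python3 - <<'E'
from rig import *;from h import *
s=sense();block(s)
for n in("top","side"):
    c=capture(n);cv2.imwrite(f"pics/{n}1.png",c["img"][:,:,::-1]);np.savez(f"{n}1.npz",**c)
    a=c["img"][225:325,180:310] if n=="top" else c["img"][150:300,190:340]
    P=cloud(c);Q=P.reshape(-1,3);globals()[n]=cv2.resize(a,(390,300),interpolation=2)
    m=(Q[:,2]>.09)&(Q[:,2]<.2)&(np.hypot(Q[:,0]-s["ee_pos"][0],Q[:,1]-s["ee_pos"][1])<.06);print(n,m.sum(),Q[m].mean(0) if m.any() else 0)
cv2.imwrite("pics/c1.png",cv2.hconcat([top,side])[:,:,::-1])
E
```

```text
time_s: 2.2
ee_pos: [0.5462, 0.2464, 0.1308]
ee_rot: [-0.0, 0.231, 0.973, 0.0]
force: [-0.5, -0.3, 0.2]
gripper_width: 0.0003
grip_force: 0.0
block x,y,z mm -1.7 125.5 130.8 tooly deg 63.31 toolz [-8.e-04  2.e-04 -1.e+00] F [-0.47 -0.34  0.19] t 2.2
top 0 0
side 115 [0.54427912 0.23200749 0.14835938]
```

View pics/c1.png

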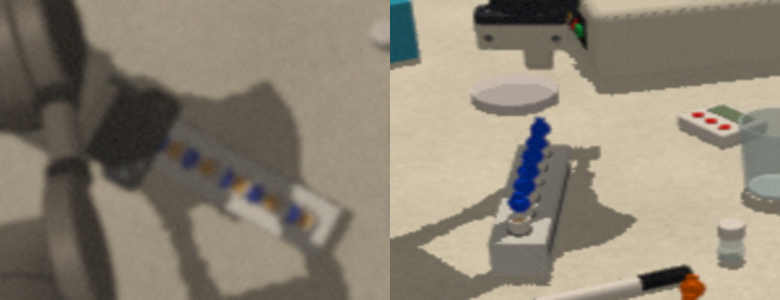

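The tool lines up with the row, and the fingers are beyond lid 1 and clear of the lids. Now I'll descend to z 76 mm and begin the sweep, stopping after the first lid.

```bash
python3 -m handwheel '{"translation":[[-0.1,0,1],[-0.2,0,2.5],[-0.2,0,4],[-0.2,0,5],[-0.2,0,5.5],[-0.2,0,5.5],[-0.2,-0.5,5.5],[-0.2,-1,5.5],[-0.2,-1.5,5.5],[-0.2,-2,5.5],[-0.2,-2.5,5.5],[-0.2,-3,5.5],[-0.2,-3.5,5.5],[-0.2,-4,5.5],[-0.2,-4,5.5]],"rot":[[0,0,0],[0,0,0],[0,0,0],[0,0,0],[0,0,0],[0,0,0],[0,0,0],[0,0,0],[0,0,0],[0,0,0],[0,0,0],[0,0,0],[0,0,0],[0,0,0],[0,0,0]],"hand":[0,0,0,0,0,0,0,0,0,0,0,0,0,0,0]}'
cat > look.py <<'E'
import sys
from rig import *;from h import *
s=sense();block(s);c=capture("side");cv2.imwrite(f"pics/{sys.argv[1]}.png",cv2.resize(c["img"][170:300,190:340],(690,598),interpolation=2)[:,:,::-1])
P=cloud(c)[170:300,200:290].reshape(-1,3);h=cv2.cvtColor(c["img"],cv2.COLOR_RGB2HSV)[170:300,200:290].reshape(-1,3)
T=P[(P[:,2]>.038)&(P[:,2]<.054)&(np.hypot(P[:,0]-.4914,P[:,1]-.1335)<.11)]
print("block rect",cv2.minAreaRect(T[:,:2].astype(np.float32)*1000))
m=(h[:,1]>150)&(h[:,2]>50)&(abs(h[:,0].astype(int)-115)<12)&(P[:,2]>.055);C=P[m]
yv=np.array([.449,.893]);y=(C[:,:2]-[.4914,.1335])@yv*1e3
for i in range(6):
    a=85.5-30*i;k=(y<a+12)&(y>a-27)
    if i<9: 
        b=[int(round(C[(y<t+5)&(y>=t-5),2].max()*1e3)) if ((y<t+5)&(y>=t-5)).any() else 0 for t in(a,a-10,a-20)]
        print(i+1,"top z at hinge,-10,-20:",b)
E
python3 look.py a1
```

```text
time_s: 3.55
ee_pos: [0.5307, 0.208, 0.0758]
ee_rot: [-0.0, 0.232, 0.973, -0.0]
force: [-0.1, 0.3, 0.1]
gripper_width: 0.0001
grip_force: 0.0
block x,y,z mm 1.7 84.3 75.8 tooly deg 63.22 toolz [-4.e-04 -3.e-04 -1.e+00] F [-0.15  0.31  0.13] t 3.55
block rect ((492.99560546875, 133.84605407714844), (204.64450073242188, 47.00319290161133), 63.233680725097656)
1 top z at hinge,-10,-20: [0, 79, 74]
2 top z at hinge,-10,-20: [85, 79, 84]
3 top z at hinge,-10,-20: [83, 79, 0]
4 top z at hinge,-10,-20: [88, 81, 86]
5 top z at hinge,-10,-20: [85, 0, 0]
6 top z at hinge,-10,-20: [86, 80, 0]
```

View pics/a1.png

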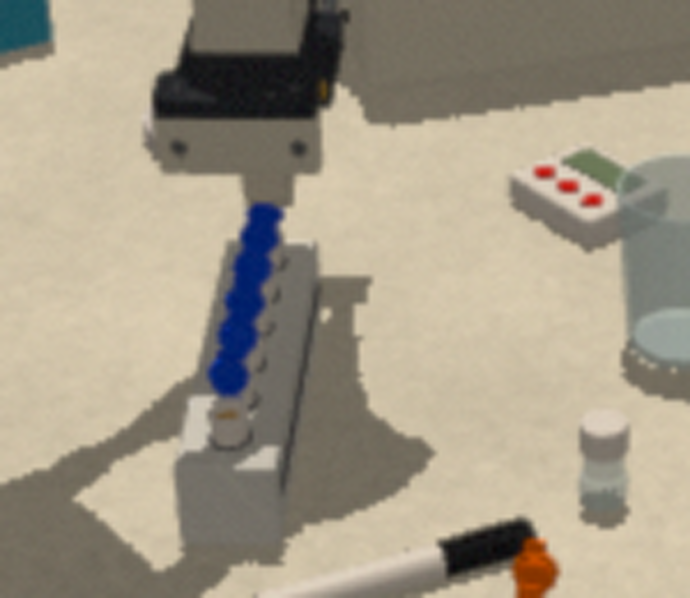

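Lid 1 has gone over, the others still stand, and the block hasn't moved. I'll continue the sweep at the same height.

```bash
python3 -m handwheel '{"translation":[[0,-0.4,0],[0,-0.8,0],[0,-1.2,0],[0,-1.6,0],[0,-2,0],[0,-2.5,0],[0,-3,0],[0,-3.5,0],[0,-4,0],[0,-4.5,0],[0,-5,0],[0,-5.5,0],[0,-6,0],[0,-6.5,0],[0,-7,0],[0,-7.5,0],[0,-8,0],[0,-8.5,0],[0,-9,0],[0,-9,0]],"rot":[[0,0,0],[0,0,0],[0,0,0],[0,0,0],[0,0,0],[0,0,0],[0,0,0],[0,0,0],[0,0,0],[0,0,0],[0,0,0],[0,0,0],[0,0,0],[0,0,0],[0,0,0],[0,0,0],[0,0,0],[0,0,0],[0,0,0],[0,0,0]],"hand":[0,0,0,0,0,0,0,0,0,0,0,0,0,0,0,0,0,0,0,0]}'; python3 look.py a2
```

```text
time_s: 5.27
ee_pos: [0.4901, 0.1277, 0.0756]
ee_rot: [-0.0, 0.232, 0.973, -0.0]
force: [0.3, 0.3, 0.4]
gripper_width: 0.0008
grip_force: 0.0
block x,y,z mm 1.4 -5.8 75.6 tooly deg 63.23 toolz [-8.e-04 -4.e-04 -1.e+00] F [0.26 0.28 0.39] t 5.2667
block rect ((491.8084716796875, 131.65594482421875), (202.5461883544922, 46.723506927490234), 63.19521713256836)
1 top z at hinge,-10,-20: [0, 0, 0]
2 top z at hinge,-10,-20: [0, 0, 0]
3 top z at hinge,-10,-20: [0, 0, 0]
4 top z at hinge,-10,-20: [0, 80, 84]
5 top z at hinge,-10,-20: [85, 76, 0]
6 top z at hinge,-10,-20: [88, 80, 0]
```

```bash
python3 -m handwheel '{"translation":[[0,-0.4,0],[0,-0.8,0],[0,-1.2,0],[0,-1.6,0],[0,-2,0],[0,-2.5,0],[0,-3,0],[0,-3.5,0],[0,-4,0],[0,-4.5,0],[0,-5,0],[0,-5.5,0],[0,-6,0],[0,-6.5,0],[0,-7,0],[0,-7,0]],"rot":[[0,0,0],[0,0,0],[0,0,0],[0,0,0],[0,0,0],[0,0,0],[0,0,0],[0,0,0],[0,0,0],[0,0,0],[0,0,0],[0,0,0],[0,0,0],[0,0,0],[0,0,0],[0,0,0]],"hand":[0,0,0,0,0,0,0,0,0,0,0,0,0,0,0,0]}'; python3 look.py a3
```

```text
time_s: 6.65
ee_pos: [0.4587, 0.0652, 0.0757]
ee_rot: [-0.0, 0.232, 0.973, -0.0]
force: [0.7, -0.9, 0.0]
gripper_width: 0.0002
grip_force: 0.0
block x,y,z mm 1.5 -75.7 75.7 tooly deg 63.23 toolz [-5.e-04 -3.e-04 -1.e+00] F [ 0.71 -0.86  0.04] t 6.65
block rect ((493.50146484375, 133.52197265625), (205.62283325195312, 46.042579650878906), 63.01605224609375)
1 top z at hinge,-10,-20: [0, 0, 0]
2 top z at hinge,-10,-20: [0, 0, 0]
3 top z at hinge,-10,-20: [0, 0, 0]
4 top z at hinge,-10,-20: [0, 0, 0]
5 top z at hinge,-10,-20: [0, 0, 0]
6 top z at hinge,-10,-20: [0, 70, 76]
```

View pics/a3.png

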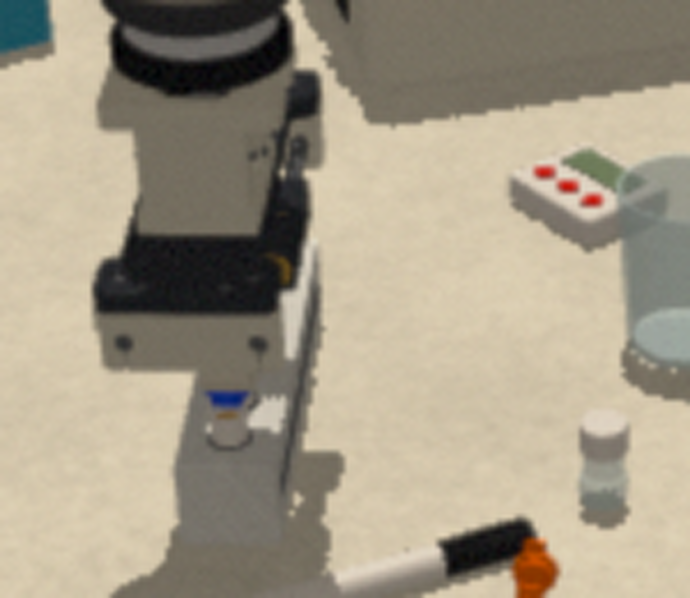

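Lid 6 is pushed over to about 0.5 rad and the block is unmoved. Now I'll press each lid down in turn from number 6 to number 1, lowering to z 66 mm (a shut lid's top is at 65.5 mm).

```bash
python3 -m handwheel '{"translation":[[0,-0.2,0.2],[0,-0.4,0.4],[0,-0.4,0.6],[0,-0.4,0.8],[0,-0.4,0.9],[0,-0.4,0.98],[0,-0.4,0.98],[0,-0.4,0.98]],"rot":[[0,0,0],[0,0,0],[0,0,0],[0,0,0],[0,0,0],[0,0,0],[0,0,0],[0,0,0]],"hand":[0,0,0,0,0,0,0,0]}'; python3 look.py a4 | head -3
```

```text
time_s: 7.37
ee_pos: [0.4573, 0.0626, 0.0658]
ee_rot: [-0.0, 0.231, 0.973, 0.0]
force: [0.1, 0.1, 0.4]
gripper_width: 0.0006
grip_force: 0.0
block x,y,z mm 1.4 -78.6 65.8 tooly deg 63.26 toolz [-1.e-04  2.e-04 -1.e+00] F [0.07 0.1  0.38] t 7.3667
block rect ((492.6025085449219, 131.94009399414062), (198.699951171875, 46.431907653808594), 62.849876403808594)
1 top z at hinge,-10,-20: [0, 0, 0]
```

```bash
python3 -m handwheel '{"translation":[[0,0,-0.8],[0,0,-1.6],[0,1,-1.6],[0,2,-1.6],[0,2.9,-1.6],[0,2.9,-1.2],[0,2.9,-0.8],[0,2.9,-0.4],[0,2.9,-0.1],[0,2.9,0],[0,2.9,0],[0,2.9,-0.8],[0,2.9,-1.6],[0,3.9,-1.6],[0,4.9,-1.6],[0,5.9,-1.6],[0,5.9,-1.1],[0,5.9,-0.6],[0,5.9,-0.2],[0,5.9,0]],"rot":[[0,0,0],[0,0,0],[0,0,0],[0,0,0],[0,0,0],[0,0,0],[0,0,0],[0,0,0],[0,0,0],[0,0,0],[0,0,0],[0,0,0],[0,0,0],[0,0,0],[0,0,0],[0,0,0],[0,0,0],[0,0,0],[0,0,0],[0,0,0]],"hand":[0,0,0,0,0,0,0,0,0,0,0,0,0,0,0,0,0,0,0,0]}'; python3 look.py a5
```

```text
time_s: 9.08
ee_pos: [0.4837, 0.115, 0.0653]
ee_rot: [-0.0, 0.231, 0.973, -0.0]
force: [-2.7, -1.8, 20.8]
gripper_width: 0.0004
grip_force: 10.3
block x,y,z mm 1.4 -20.0 65.3 tooly deg 63.27 toolz [-8.e-04 -3.e-04 -1.e+00] F [-2.68 -1.85 20.76] t 9.0833
block rect ((492.1115417480469, 131.64309692382812), (197.5269775390625, 46.85143280029297), 63.1718635559082)
1 top z at hinge,-10,-20: [0, 0, 0]
2 top z at hinge,-10,-20: [0, 0, 0]
3 top z at hinge,-10,-20: [0, 0, 0]
4 top z at hinge,-10,-20: [0, 0, 0]
5 top z at hinge,-10,-20: [63, 66, 66]
6 top z at hinge,-10,-20: [65, 67, 67]
```

View pics/a5.png

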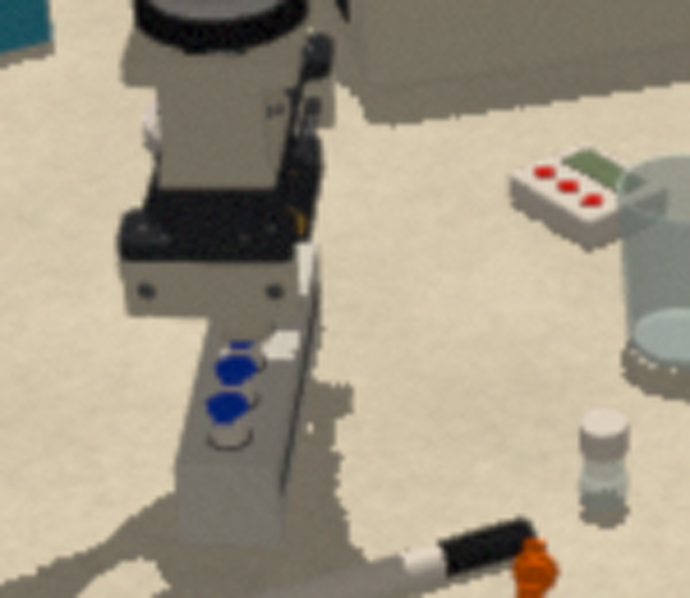

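Lids 5 and 6 are flat, but that press reached 21 N because it went 0.5 mm too low. I'll stop the remaining presses about 1 mm higher and lower more slowly.

```bash
python3 -m handwheel '{"translation":[[0,0,-0.5],[0,0,-1.2],[0,0,-1.7],[0,1,-1.7],[0,2,-1.7],[0,3,-1.7],[0,3,-1.3],[0,3,-0.9],[0,3,-0.6],[0,3,-0.4],[0,3,-0.25],[0,3,-0.15],[0,3,-0.1],[0,3,-0.1]],"rot":[[0,0,0],[0,0,0],[0,0,0],[0,0,0],[0,0,0],[0,0,0],[0,0,0],[0,0,0],[0,0,0],[0,0,0],[0,0,0],[0,0,0],[0,0,0],[0,0,0]],"hand":[0,0,0,0,0,0,0,0,0,0,0,0,0,0]}'; python3 look.py a6
```

```text
time_s: 10.3
ee_pos: [0.4974, 0.1418, 0.0669]
ee_rot: [-0.0, 0.231, 0.973, 0.0]
force: [0.1, 0.5, -0.1]
gripper_width: 0.0002
grip_force: 0.0
block x,y,z mm 1.6 10.1 66.9 tooly deg 63.24 toolz [-1.e-04  1.e-04 -1.e+00] F [ 0.08  0.54 -0.11] t 10.3
block rect ((490.828125, 129.11163330078125), (200.1728515625, 46.69584655761719), 63.160160064697266)
1 top z at hinge,-10,-20: [0, 0, 0]
2 top z at hinge,-10,-20: [0, 0, 0]
3 top z at hinge,-10,-20: [0, 0, 0]
4 top z at hinge,-10,-20: [62, 67, 67]
5 top z at hinge,-10,-20: [63, 67, 66]
6 top z at hinge,-10,-20: [66, 68, 67]
```

```bash
python3 -m handwheel '{"translation":[[0,0,0.04],[0,0,0.07],[0,0,0.07],[0,0,-0.5],[0,0,-1.2],[0,0,-1.6],[0,1,-1.6],[0,2,-1.6],[0,3,-1.6],[0,3,-1.2],[0,3,-0.8],[0,3,-0.5],[0,3,-0.3],[0,3,-0.15],[0,3,-0.05],[0,3,0.03],[0,3,0.06],[0,3,0.06]],"rot":[[0,0,0],[0,0,0],[0,0,0],[0,0,0],[0,0,0],[0,0,0],[0,0,0],[0,0,0],[0,0,0],[0,0,0],[0,0,0],[0,0,0],[0,0,0],[0,0,0],[0,0,0],[0,0,0],[0,0,0],[0,0,0]],"hand":[0,0,0,0,0,0,0,0,0,0,0,0,0,0,0,0,0,0]}'; python3 look.py a7|head -1
```

```text
time_s: 11.85
ee_pos: [0.511, 0.1687, 0.0663]
ee_rot: [0.0, 0.231, 0.973, 0.0]
force: [0.4, 0.1, 0.1]
gripper_width: 0.0004
grip_force: 0.1
block x,y,z mm 1.7 40.2 66.3 tooly deg 63.25 toolz [ 1.e-04  1.e-04 -1.e+00] F [0.38 0.12 0.1 ] t 11.85
```

```bash
python3 -m handwheel '{"translation":[[0,0,-0.5],[0,0,-1.2],[0,0,-1.6],[0,1,-1.6],[0,2,-1.6],[0,3,-1.6],[0,3,-1.2],[0,3,-0.8],[0,3,-0.5],[0,3,-0.3],[0,3,-0.15],[0,3,-0.07],[0,3,-0.02],[0,3,0],[0,3,0]],"rot":[[0,0,0],[0,0,0],[0,0,0],[0,0,0],[0,0,0],[0,0,0],[0,0,0],[0,0,0],[0,0,0],[0,0,0],[0,0,0],[0,0,0],[0,0,0],[0,0,0],[0,0,0]],"hand":[0,0,0,0,0,0,0,0,0,0,0,0,0,0,0]}'; python3 look.py a8
```

```text
time_s: 13.15
ee_pos: [0.5245, 0.1955, 0.0664]
ee_rot: [0.0, 0.231, 0.973, 0.0]
force: [0.1, 0.0, 0.7]
gripper_width: 0.0007
grip_force: 0.1
block x,y,z mm 1.7 70.2 66.4 tooly deg 63.24 toolz [ 2.e-04  2.e-04 -1.e+00] F [0.11 0.03 0.68] t 13.15
block rect ((492.3857727050781, 132.2462615966797), (201.55166625976562, 46.87713623046875), 63.176483154296875)
1 top z at hinge,-10,-20: [0, 0, 65]
2 top z at hinge,-10,-20: [64, 67, 67]
3 top z at hinge,-10,-20: [68, 66, 67]
4 top z at hinge,-10,-20: [66, 68, 67]
5 top z at hinge,-10,-20: [64, 66, 67]
6 top z at hinge,-10,-20: [65, 68, 67]
```

All pressed. I'll retract up and away, then check.

```bash
python3 -m handwheel '{"translation":[[0,0,-1],[0,0,-3],[0,0,-6],[0,2,-9],[0,5,-10],[0,8,-10],[0,11,-10],[0,14,-10],[0,16,-10],[0,16,-10],[0,16,-10]],"rot":[[0,0,0],[0,0,0],[0,0,0],[0,0,0],[0,0,0],[0,0,0],[0,0,0],[0,0,0],[0,0,0],[0,0,0],[0,0,0]],"hand":[0,0,0,0,0,0,0,0,0,0,0]}'; python3 look.py a9
python3 - <<'E'
from rig import *;from h import *
import numpy as np
for n in("top","side"):
    c=capture(n);a=c["img"];b=dict(np.load(n+"0.npz"))["img"]
    globals()[n]=a
    if n=="side":
        d=cv2.absdiff(a,b).max(2);print("diff side orange",(d[285:402,275:328]>60).sum())
x=cv2.resize(side[200:300,205:285],(480,600),interpolation=2);y=cv2.resize(side[200:410,200:430],(310,283))
y=cv2.vconcat([y,cv2.resize(top[225:330,180:310],(310,317))]);cv2.imwrite("pics/end.png",cv2.hconcat([x,y])[:,:,::-1])
E
```

```text
time_s: 14.12
ee_pos: [0.5962, 0.3391, 0.1663]
ee_rot: [-0.0, 0.231, 0.973, -0.0]
force: [-0.5, -0.3, 0.4]
gripper_width: 0.0003
grip_force: 0.0
block x,y,z mm 1.3 230.8 166.3 tooly deg 63.34 toolz [-2.e-04 -2.e-04 -1.e+00] F [-0.53 -0.34  0.38] t 14.1167
block rect ((492.7237548828125, 132.58924865722656), (202.9901580810547, 46.403682708740234), 62.9771842956543)
1 top z at hinge,-10,-20: [65, 67, 67]
2 top z at hinge,-10,-20: [65, 67, 67]
3 top z at hinge,-10,-20: [66, 66, 68]
4 top z at hinge,-10,-20: [66, 67, 69]
5 top z at hinge,-10,-20: [66, 66, 68]
6 top z at hinge,-10,-20: [65, 67, 67]
diff side orange 0
```

View pics/end.png

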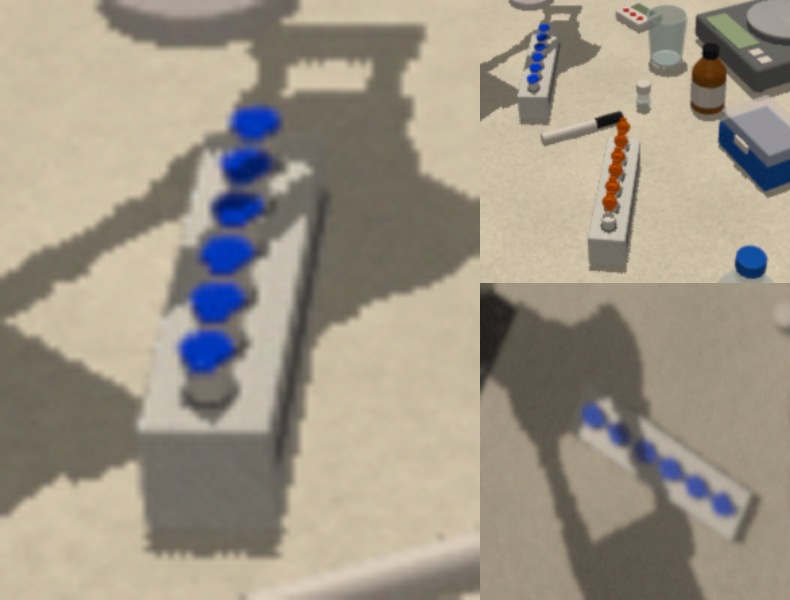

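All six blue lids lie flat (tops about z 66 to 68 mm), the orange lids still stand, and nothing else moved. Handing in.

```bash
python3 -c "
from rig import *
print(hand_in())"
```

```text
the job is handed in; nothing more can be done
None
```

I handed the job in after about 14 s: the final pictures show all six blue lids flat and the orange lids still open, with both blocks and the bystanders in view unmoved. One press (lid 4) read about 21 N at the wrist (limit 30 N on the lids), and no verdict came back.

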